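# Press an antenna bushing home in a sprung radio bank

## Robot

A 6-joint arm with a two-finger parallel gripper is mounted at the origin on the work surface. World frame = base frame: x ahead of the robot, y to its left, z up, the work surface at z = 0. Lengths are in m, angles in rad, forces in N, time in s.
With the tool pointing down it reaches from about 0.375 to 0.9 m from the base axis. Payload 3.1 kg.
Tool frame: the origin (TCP) lies at the very end of the fingers, on their centre line; the grasp point (between the pads) lies 19 mm behind it; x points along the fingers, y is the direction in which the jaws open and shut, and the axes are right-handed (so a half turn about x gives the same grasp; the last joint's range is limited). The gripper opens to 85 mm and grips with 20 to 120 N. Pads are 22 mm wide; open, the fingers measure 114 mm over their backs; the gripper's body (76 mm by 85 mm) begins 54 mm behind the grasp point. The pads swing forward as they close: fully open they stand 13 mm farther back than shut.
Start: joints at [-1.315, 0.527, 1.433, -0, 1.181, -0.178], TCP at [0.263, -0.567, 0.231] pointing down, gripper open.
Joint ranges: [-3.08, 3.08], [-0.75, 2.2], [0.22, 2.44], [-1.43, 4.57], [0, 2.65], [-2.85, 2.85]. Speed limits (rad/s): [2.79, 2.79, 3.14, 3.14, 3.14, 3.14].

## Interface

Orientations are given as a unit quaternion [x, y, z, w].
In Python, from station import manip gives the robot as it stands.
- The arm moves only by the shell command python3 -m jog 'ROWS' [FORCE]. ROWS is a JSON object of lists of equal length, an entry for each row: "linear": the shift along the tool's x, y, z in cm, a list of three; "twist": the turn about the tool's x in rad; "claw": the opening, from -1 (shut) to 1 (fully open). A call has 1 to 20 rows; each row is the pose to reach, as a shift and turn from the pose commanded when the call began, along the tool's axes at that moment; what a row does not reach only later rows make up. A row lasts 1/12 s, in which the tool goes at most 41.7 mm and 7.16 degrees, less where a joint would pass 70% of its speed; a pose out of reach is approached as far as the arm can. A call with a gripper value outside its range is refused whole. The fingers move at their own pace and stop on an object; FORCE is the grip in N (left out, the last holds). Time passes only in rows, so rows that repeat a pose let the fingers close. It gives the time, the measured TCP pose, the force and the opening at its end, in the units of the state.
- manip.sense(): the state, without advancing time (a new reading comes with each control period).
- manip.snapshot(name): name is "scene" or "side" or "wrist"; returns a dict with "pixels" (480x640x3 uint8, red, green, blue), "camera_matrix" (3x3 intrinsics, pixels), "R" (3x3) and "t" (3): a world point X has camera coordinates R X + t. Camera axes: x right, y down, z forward; pixel columns grow to the right and rows downward; lengths in m; the calibration is good to about 2 mm. A picture is of the moment at which its call begins. There is no depth.
- manip.sign_off(): hands the job in, once; it reports no verdict.
The state is a dict: "t": time; "q": joint angles; "qd": joint speeds; "tau": joint torques, N m; "tcp_pos": TCP position; "tool_rot": TCP orientation; "force": force on the tool from outside, world axes, zero at the start; "ft_torque": the same for the moment, N m; "finger_gap": opening from 0.0 (shut) to 1.0 (fully open).
Only numpy, scipy, OpenCV 4.12 (cv2) and the standard library are available. Lean on these libraries where they do the work, as an engineer would, in place of code of your own. Each camera call takes 0.05 s, during which the arm holds its last target.

## Task

Pick up the brass shouldered antenna bushing and press it nose down into the open bore in the top of the black radio bank until its shoulder sits fully home on the deck, then let go of it. The bank floats on a sprung nest: press steadily and never so hard that the bank is driven down near the stops of its nest, and leave the other loose things where they are.

Things in the scene. Friction and masses are not known exactly. Their poses are not given: they have to be found in the camera images.
- bushing: Loose brass bushing, 0.09 to 0.13 kg, standing upright on its nose. Upwards: nose tapering from 19.6 to 24 mm diameter over 4 mm; body 24 mm diameter up to 22 mm; shoulder disc 36 mm diameter from 22 to 27 mm; neck 20 mm diameter from 27 to 51 mm (grip here). Origin: centre of the nose's underside; z up its axis. Stands at -y of the bank; may have swapped places with the spacer.
- shoulder (a point): Point on the bushing's axis at the underside of its shoulder, 22 mm above the nose's underside; z up the axis.
- bore (a point): Centre of the mouth of the open bore, level with the bank's flat deck, 75 mm above the bench at rest, in a flush bright metal ring; z up, x and y along the bank. 25.2 mm wide, 34 mm deep: home is shoulder meeting bore, the nose never bottoms. From 5 mm down four spring leaves grip the bushing: the push climbs to some 9 to 16 N, differing from run to run, and it stays where it is left.
- bank (a joint): How far the bank has sunk on its nest's springs, m: 0 at rest, growing downwards; it starts to sink at 2 to 6 N of push, then 1 mm for each 2.5 N, and rises again when let go: a bushing pushed only to where the deck stands at rest is left some mm proud. Stops at 14 mm; past 9.5 mm (26 to 30 N) is too hard. A push of 20 to 23 N bottoms the shoulder.
- nest: Aluminium base plate, 190 x 280 x 12 mm, fixed; origin: centre of its underside, axes the bank's. The bank, a black box 130 (x) x 220 (y) x 45 mm tall, floats centred over it, underside at 30 mm. The bore is 60 mm to -y of centre; six upright antennas, 95 mm tall, stand on the deck 55 to 90 mm to +y of centre. Nothing stands within 100 mm of the bore.
- spacer: Bystander: plain brass tube, 30 mm outside, 18 mm bore, 32 mm tall, without shoulder or neck, standing upright. Origin at the centre of its underside.
- screwdriver: Bystander: screwdriver 170 mm long lying on the bench, origin near its middle, along its x.
- antenna: Bystander: black rod antenna with a brass foot, 160 mm long, 16 mm thick, lying on the bench along its x; origin near its middle.
- tray: Bystander: low black card tray 90 x 130 x 22 mm, origin at the centre of its underside.
There are look-alikes about, which are no part of the job. Leave any green or turquoise look-alike of the bushing alone.

How it is judged:
On the way, in this order (a step that is already met when the one before it is completed fails the run):
1. the bushing is lifted off the bench (height (world z) of bushing above 0.03 m), for 0.1 s.
2. its nose is in the bore, at least 4 mm deep and upright (z of shoulder in the frame of bore below 0.018 m and horizontal distance between shoulder and bore below 0.004 m and angle between bushing's own z axis and vertical below 0.15 rad), for 0.1 s.
At the end, for the whole second after the job is handed in: The bushing sits in the bore, its shoulder within 1.5 mm of the deck, centred within 3 mm and square within 0.08 rad, at rest, with the bank back up (sunk less than 2 mm) on its springs (z of shoulder in the frame of bore between -0.003 and 0.0015 m and horizontal distance between shoulder and bore below 0.003 m and angle between the z axis of bushing and the z axis of bore, either way round below 0.08 rad and linear speed of bushing below 0.01 m/s and value of joint bank below 0.002 m); the robot touches nothing.
It fails at once if the bank is driven down more than 9.5 mm, near the stops of its nest (value of joint bank above 0.0095 m).
It fails at once if a bystander is moved more than 25 mm (distance of any of spacer, screwdriver, antenna, tray from where it was at the start of the episode above 0.025 m).
It also fails if it takes over 53 s, if anything falls off the work surface, if the arm or the gripper's body presses on something with over 40 N, if the wrist force passes 120 N, or if a joint passes its speed limit or range.

## Working session

There is one attempt and no reset: what is moved stays moved. The work goes in short steps, Python scripts to look and compute and a shell command to move; the robot and the scene stay as the last step left them, time stands still between calls to the robot, and variables do not carry over. Pictures are saved under pics/ and viewed, and the job is handed in when it is done.

```bash
mkdir -p pics
cat > h.py <<'E'
import numpy as np, cv2
from station import manip
def snap(n,f=None):
    s=manip.snapshot(n)
    s={k:np.array(v) for k,v in s.items()}
    if f: cv2.imwrite('pics/'+f,s['pixels'][:,:,::-1])
    np.savez(''+n+'.npz',**s)
    return s
def ray(s,u,v):
    d=s['R'].T@np.linalg.inv(s['camera_matrix'])@np.array([u,v,1.]); o=-s['R'].T@s['t']; return o,d/np.linalg.norm(d)
def onz(s,u,v,z):
    o,d=ray(s,u,v); return o+d*(z-o[2])/d[2]
def proj(s,X):
    c=s['camera_matrix']@(s['R']@np.array(X)+s['t']); return c[:2]/c[2]
E
python3 - <<'E'
from h import *
for n in ['scene','side','wrist']:
    s=snap(n,n+'0.png'); print(n,-s['R'].T@s['t'])
st=manip.sense();print(st)
E
```

```text
scene [ 1.17301728 -0.10327809  0.97694156]
side [ 0.31428525 -0.97714316  0.59543971]
wrist [ 0.33096291 -0.53510502  0.37256624]
{'t': 0.15, 'q': array([-1.31449091e+00,  5.28310285e-01,  1.43360189e+00, -2.43876945e-05,
        1.18142433e+00, -1.78507266e-01]), 'qd': array([ 0.00163819, -0.00260187, -0.00276297, -0.00085489, -0.00052465,
        0.00275095]), 'tau': array([ 1.02042108e-03, -4.42744732e+01, -1.78276134e+01, -2.67777004e-04,
        5.61091103e-03, -8.68190000e-06]), 'tcp_pos': array([ 0.26314887, -0.56629024,  0.23052494]), 'tool_rot': array([-0.6904287 , -0.15314025,  0.69049259, -0.15190872]), 'force': array([-0.13859513,  0.40821053,  0.11541268]), 'ft_torque': array([-0.04540378, -0.05401579,  0.01003633]), 'finger_gap': 1.0005423317853057}
```

View pics/scene0.png

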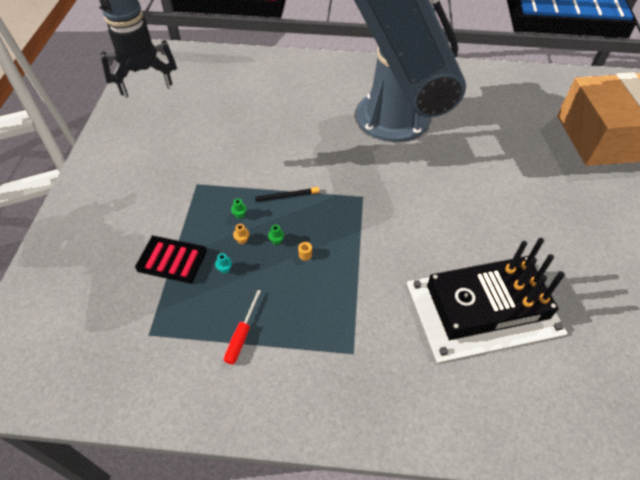

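View pics/side0.png

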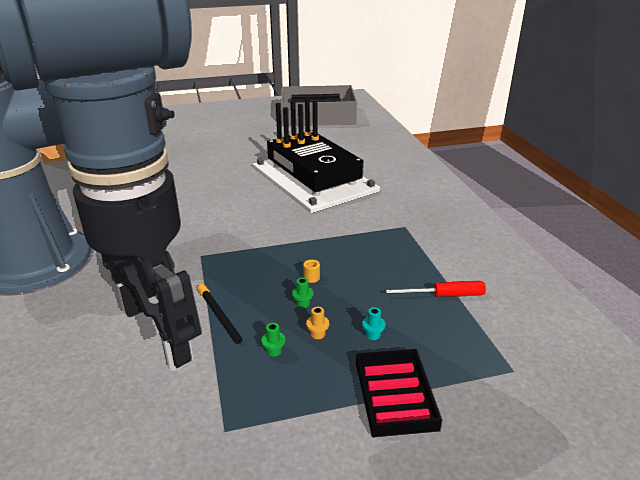

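View pics/wrist0.png

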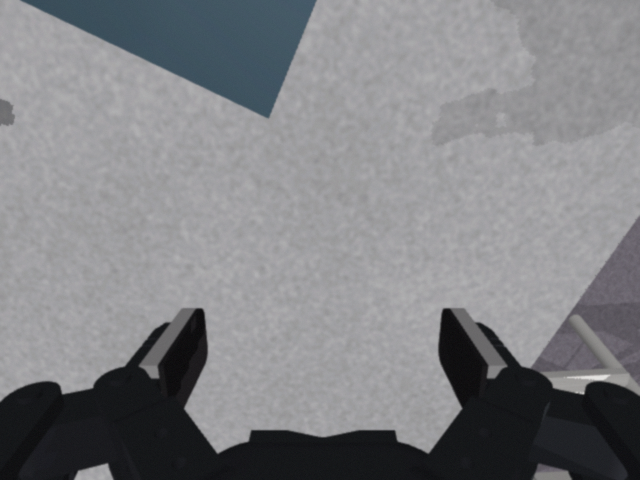

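Scene view: the tan, shouldered piece is at (241,233), seen from the side at (318,322). The plain brass tube at (305,251) is the spacer. The green pieces at (238,207) and (276,233) and the turquoise one at (223,262) are look-alikes. The bore's ring is at about (465,297). I'll confirm the bushing and the bore in enlarged crops.

Run:
```python
from h import *
def L(n): return dict(np.load(n+'.npz'))
sc,si=L('scene'),L('side')
def crop(s,u,v,r,k): 
    p=s['pixels'][v-r:v+r,u-r:u+r,::-1]; return cv2.resize(p,(400,300) if 0 else (390,390),interpolation=cv2.INTER_CUBIC)
a=np.hstack([crop(sc,241,233,26,0),crop(si,318,322,26,0)])
cv2.imwrite('pics/crop1.png',a)
cv2.imwrite('pics/crop2.png',np.hstack([crop(sc,466,297,26,0),crop(si,328,160,26,0)]))
for n,s in (('scene',sc),('side',si)):
    h=cv2.cvtColor(s['pixels'],cv2.COLOR_RGB2HSV)
    m=cv2.inRange(h,(10,120,80),(25,255,255))
    k,l,st,c=cv2.connectedComponentsWithStats(m)
    for i in range(1,k):
        if st[i,4]>60: print(n,st[i],c[i])
```

```text
scene [ 23   0  53  64 929] [46.38643703 29.31216362]
scene [  0  75  12  32 230] [ 4.17391304 89.16086957]
scene [ 558   76   82   89 5761] [602.02308627 120.38882139]
scene [233 224  16  20 237] [240.64556962 233.70464135]
scene [298 241  14  20 228] [304.6754386  250.48684211]
scene [505 263  11  11  73] [509.35616438 268.79452055]
scene [513 279  12  11  74] [517.89189189 285.05405405]
scene [539 293  11  11  66] [543.31818182 298.60606061]
scene [522 296  12  11  78] [526.83333333 302.03846154]
side [ 413  125  227  115 2441] [531.37771405 169.67226546]
side [290 134  15  10  65] [297.29230769 138.89230769]
side [ 39 144  28  20 378] [ 52.65079365 153.20899471]
side [303 259  17  24 340] [311.37941176 270.25588235]
side [197 284  13  13  84] [202.04761905 288.8452381 ]
side [306 306  23  33 501] [317.27944112 323.47105788]
```

View pics/crop1.png

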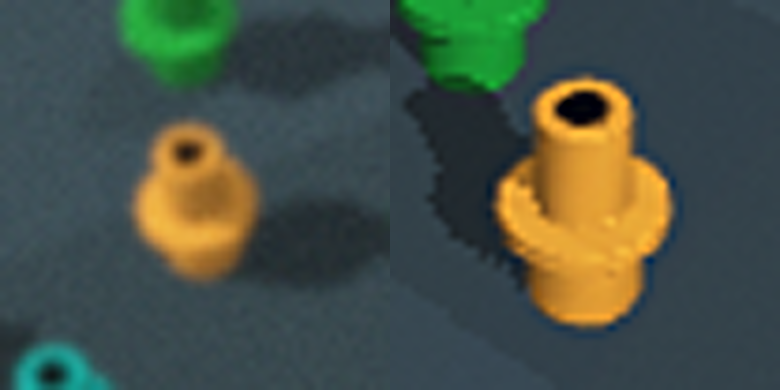

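View pics/crop2.png

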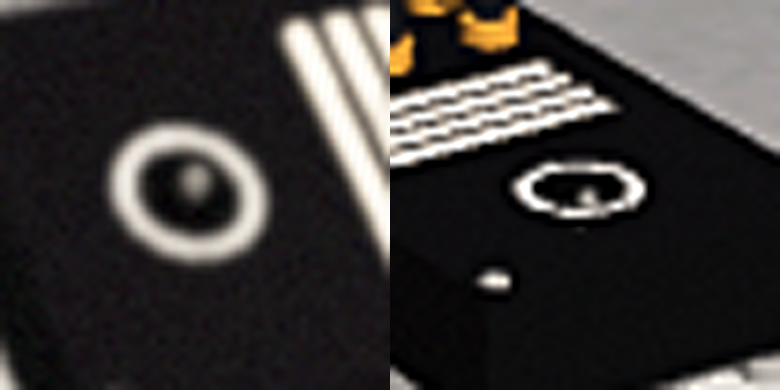

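The crop confirms it: the piece at (241,233) is brass with body, shoulder and neck. The open bore is the ring at scene (465,297) and side (327,159). Next, ray casting.

Run:
```python
from h import *
def L(n): return dict(np.load(n+'.npz'))
sc,si=L('scene'),L('side')
def tri(a,b):
    A=[];B=[]
    for s,p in ((sc,a),(si,b)):
        o,d=ray(s,*p); P=np.eye(3)-np.outer(d,d); A.append(P);B.append(P@o)
    return np.linalg.solve(sum(A),sum(B))
bu=((239.5,226.9),(317.3,309.7)); bo=((464.7,296.3),(326.9,158.8))
for nm,(a,b),z in (('bush top',bu,.051),('bore',bo,.075)):
    print(nm,onz(sc,*a,z).round(4),onz(si,*b,z).round(4),tri(a,b).round(4))
for n,p in (('spacer',(305,247)),('green1',(276,228)),('green2',(238,201)),('cyan',(222,256))): print(n,onz(sc,*p,.05 if n!='spacer' else .032).round(3))
# bank orientation: stripes/edges via antenna feet
for p in ((509.4,268.8),(517.9,285),(526.8,302)): print(onz(sc,*p,.08).round(3))
q=manip.sense()
from scipy.spatial.transform import Rotation as R
print(R.from_quat(q['tool_rot']).as_matrix().round(3))
```

```text
bush top [ 0.4717 -0.3437  0.051 ] [ 0.4735 -0.3413  0.051 ] [ 0.473  -0.3433  0.0527]
bore [0.6185 0.1406 0.075 ] [0.6195 0.1414 0.075 ] [0.6191 0.1403 0.0756]
spacer [ 0.499 -0.193  0.032]
green1 [ 0.466 -0.262  0.05 ]
green2 [ 0.396 -0.362  0.05 ]
cyan [ 0.553 -0.367  0.05 ]
[0.547 0.236 0.08 ]
[0.585 0.248 0.08 ]
[0.623 0.26  0.08 ]
[[-0.     0.421 -0.907]
 [ 0.002 -0.907 -0.421]
 [-1.    -0.002 -0.   ]]
```

```bash
python3 -m jog '{"linear":[[1,-1.5,-3.5],[3,-4,-9],[5,-6,-14],[7,-8,-20],[9,-10,-25],[10,-11.4,-28.4],[10,-11.4,-28.4],[10,-11.4,-28.4],[10,-11.4,-28.4],[10,-11.4,-28.4],[10,-11.4,-28.4]],"twist":[0,0,0,0,0,0,0,0,0,0,0],"claw":[0.3,0.3,0.3,0.3,0.3,0.3,0.3,0.3,0.3,0.3,0.3]}' 60
python3 - <<'E'
from h import *
s=snap('wrist','wrist1.png');snap('side','side1.png')
print(proj(s,[.4725,-.343,.051]),proj(s,manip.sense()['tcp_pos']))
E
```

```text
t: 1.07
tcp_pos: [0.4728, -0.3441, 0.1313]
tool_rot: [-0.69, -0.153, 0.691, -0.153]
force: [0.1, -0.9, 0.4]
finger_gap: 0.652
[320.21338315 251.34400411] [324.15636847 318.65497066]
```

View pics/wrist1.png

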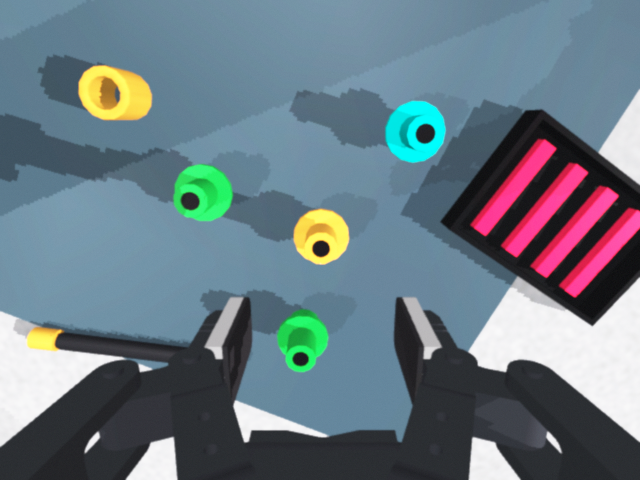

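Wrist view: the bushing's neck top is at (320.5,248), about 3 px from where I predicted it. The turquoise and green pieces stand clear of the jaws.

Run:
```python
from h import *
s=dict(np.load('wrist.npz'))
p=s['pixels'][200:280,280:360,::-1]; 
g=p.max(axis=2); m=(g<60).astype('uint8'); k,l,st,c=cv2.connectedComponentsWithStats(m)
for i in range(1,k):
  if st[i,4]>30: print(st[i],c[i]+[280,200], onz(s,*(c[i]+[280,200]),.051))
from scipy.spatial.transform import Rotation as R
q=manip.sense(); M=R.from_quat(q['tool_rot']).as_matrix(); print(M.round(4),q['tcp_pos'])
```

```text
[ 34  41  15  15 176] [320.71590909 248.27840909] [ 0.47435132 -0.34246805  0.051     ]
[[ 6.000e-04  4.198e-01 -9.076e-01]
 [-1.100e-03 -9.076e-01 -4.198e-01]
 [-1.000e+00  1.200e-03 -1.000e-04]] [ 0.47237296 -0.34522277  0.13175487]
```

```bash
python3 -m jog '{"linear":[[2,-0.2,-0.2],[4.5,-0.2,-0.2],[7,-0.2,-0.2],[8.5,-0.2,-0.2],[9.2,-0.2,-0.2],[9.8,-0.2,-0.2],[9.8,-0.2,-0.2],[9.8,-0.2,-0.2]],"twist":[0,0,0,0,0,0,0,0],"claw":[0.3,0.3,0.3,0.3,0.3,0.3,0.3,0.3]}' 60
python3 - <<'E'
from h import *
s=snap('wrist','wrist2.png');b=snap('side','side2.png');print(manip.sense()['tcp_pos'])
cv2.imwrite('pics/c2.png',np.hstack([cv2.resize(s['pixels'][200:400,220:420,::-1],(400,400)),cv2.resize(b['pixels'][240:360,260:380,::-1],(400,400))]))
E
```

```text
t: 1.83
tcp_pos: [0.4739, -0.3421, 0.034]
tool_rot: [0.691, 0.152, -0.69, 0.153]
force: [0.5, 0.6, -0.2]
finger_gap: 0.649
[ 0.47434854 -0.34203123  0.03446989]
```

View pics/c2.png

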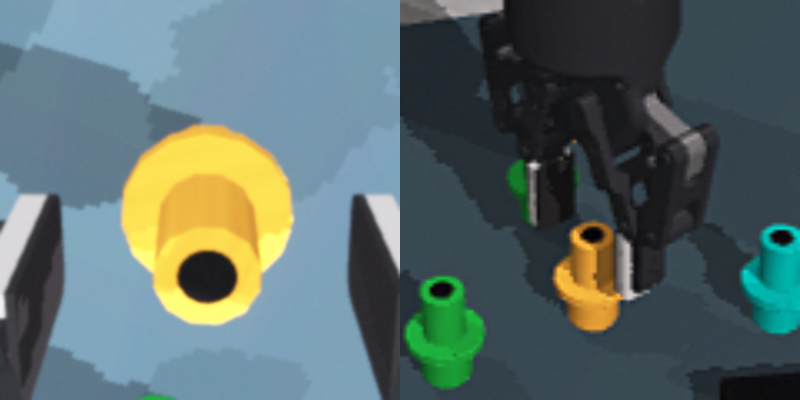

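The neck is centred between the open pads, with the jaws just above the shoulder. I'll lower 3 mm and close.

```bash
python3 -m jog '{"linear":[[0.2,0,0],[0.3,0,0],[0.3,0,0],[0.3,0,0],[0.3,0,0],[0.3,0,0],[0.3,0,0],[0.3,0,0]],"twist":[0,0,0,0,0,0,0,0],"claw":[0.3,0.3,-1,-1,-1,-1,-1,-1]}' 90
python3 -m jog '{"linear":[[0,0,0],[0,0,0],[0,0,0],[0,0,0]],"twist":[0,0,0,0],"claw":[-1,-1,-1,-1]}'
python3 -m jog '{"linear":[[-1,0,0],[-3,0,0],[-6,0,0],[-9,0,0],[-12,0,0],[-12,0,0],[-12,0,0]],"twist":[0,0,0,0,0,0,0],"claw":[-1,-1,-1,-1,-1,-1,-1]}'
python3 - <<'E'
from h import *
s=snap('wrist','wrist3.png');b=snap('side','side3.png');print(manip.sense()['tcp_pos'])
cv2.imwrite('pics/c3.png',np.hstack([cv2.resize(s['pixels'][200:400,220:420,::-1],(400,400)),cv2.resize(b['pixels'][200:350,240:390,::-1],(400,400))]))
E
```

```text
t: 2.6
tcp_pos: [0.474, -0.3412, 0.0307]
tool_rot: [0.691, 0.152, -0.69, 0.153]
force: [0.2, 0.1, 3.8]
finger_gap: 0.197
t: 2.93
tcp_pos: [0.474, -0.3413, 0.0306]
tool_rot: [0.691, 0.152, -0.69, 0.153]
force: [0.5, 0.4, 5.4]
finger_gap: 0.197
t: 3.52
tcp_pos: [0.4745, -0.3418, 0.1521]
tool_rot: [0.691, 0.151, -0.69, 0.154]
force: [-0.3, 0.6, -1.0]
finger_gap: 0.197
[ 0.47291235 -0.34023383  0.14931742]
```

View pics/c3.png

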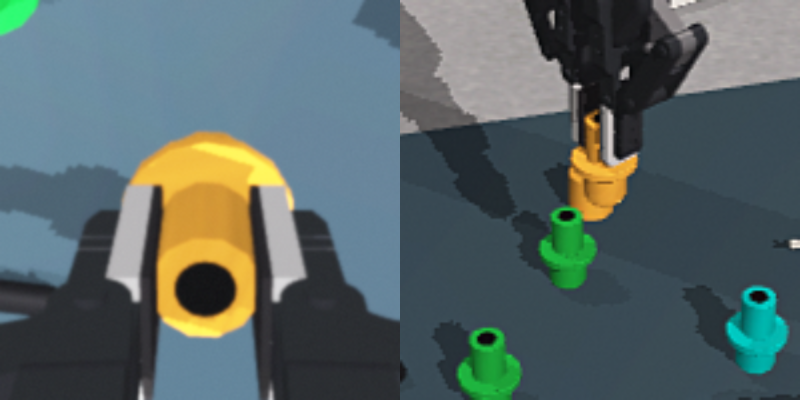

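The bushing is held straight by the neck, clear of the bench, with the fingertips on its shoulder. Now over the bore.

```bash
python3 -m jog '{"linear":[[0,-2,-1.8],[0,-4.5,-4],[0,-7.5,-6.7],[0,-10.5,-9.4],[0,-13.5,-12],[0,-16.5,-14.7],[0,-19.5,-17.4],[0,-22.5,-20],[0,-25.5,-22.7],[0,-28.5,-25.4],[0,-31.5,-28],[0,-34,-30.3],[0,-36,-32.1],[0,-37.2,-33.1],[0,-37.5,-33.5],[0,-37.5,-33.5],[0,-37.5,-33.5],[0,-37.5,-33.5],[0,-37.5,-33.5],[0,-37.5,-33.5]],"twist":[0,0,0,0,0,0,0,0,0,0,0,0,0,0,0,0,0,0,0,0],"claw":[-1,-1,-1,-1,-1,-1,-1,-1,-1,-1,-1,-1,-1,-1,-1,-1,-1,-1,-1,-1]}'
python3 - <<'E'
from h import *
q=manip.sense();print(q['tcp_pos'],q['tool_rot'],q['force'])
for n in ('scene','side','wrist'):
    s=snap(n,n+'4.png'); print(n,proj(s,[.619,.1405,.075]).round(1),proj(s,q['tcp_pos']+[0,0,-.03]).round(1),proj(s,q['tcp_pos']+[0,0,.021]).round(1))
c=lambda n,u,v,r:cv2.resize(dict(np.load(n+'.npz'))['pixels'][v-r:v+r,u-r:u+r,::-1],(390,390),interpolation=cv2.INTER_CUBIC)
cv2.imwrite('pics/c4.png',np.hstack([c('scene',465,275,40),c('side',328,150,40)]))
E
```

```text
t: 5.28
tcp_pos: [0.6196, 0.1385, 0.1504]
tool_rot: [-0.691, -0.152, 0.691, -0.152]
force: [0.3, 0.3, -1.4]
finger_gap: 0.2
[0.61957791 0.13854558 0.15042369] [-0.69050454 -0.15175438  0.69073107 -0.15187057] [ 0.27142991  0.31811915 -1.35362278]
scene [464.7 296.5] [469.1 284.7] [475.6 270.1]
side [326.8 159. ] [327.3 140.5] [327.4 118.5]
wrist [319.5 254.4] [323.1 286.4] [323.4 345.5]
```

View pics/c4.png

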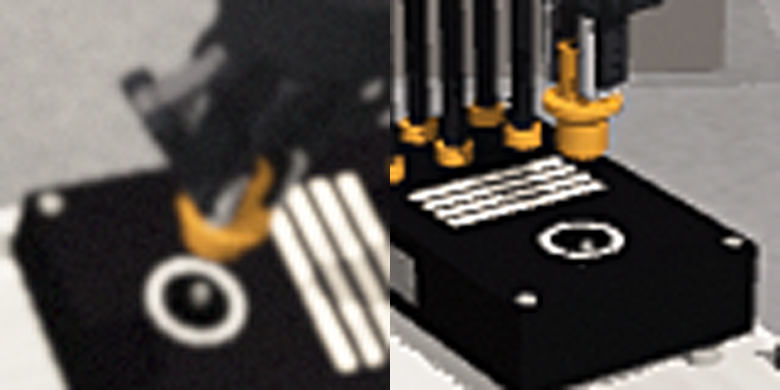

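View pics/wrist4.png

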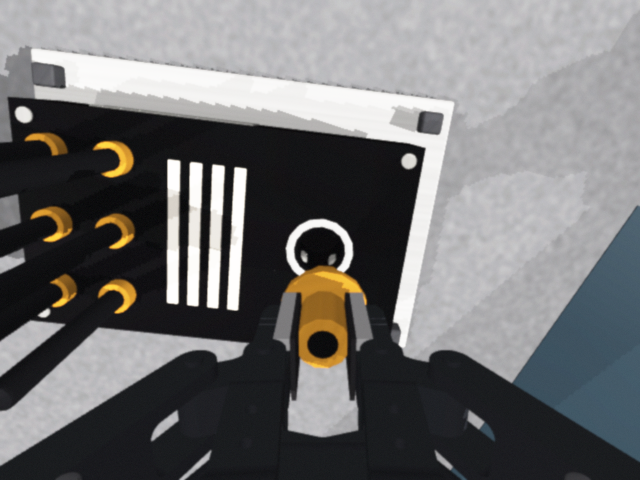

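Run:
```python
from h import *
s=dict(np.load('wrist.npz')); tcp=manip.sense()['tcp_pos']; print(tcp, s['camera_matrix'][0,0])
g=s['pixels'].min(axis=2); roi=np.zeros_like(g); roi[205:266,275:365]=g[205:266,275:365]
m=(roi>170).astype('uint8'); cs,_=cv2.findContours(m,cv2.RETR_EXTERNAL,cv2.CHAIN_APPROX_NONE)
c=max(cs,key=len); P=c[:,0].astype(float)
W=np.array([onz(s,*p,.075)[:2] for p in P])
# outer ring pts only: fit circle robustly using points with row<262
from scipy.optimize import least_squares
r=least_squares(lambda x:np.hypot(*(W-x[:2]).T)-x[2],[.62,.14,.017],loss='soft_l1',f_scale=.0005); print('bore wrist',r.x, np.abs(r.fun).max())
g=s['pixels'].max(axis=2)[325:365,300:345]; k,l,st,ce=cv2.connectedComponentsWithStats((g<50).astype('uint8'))
for i in range(1,k): 
  if 40<st[i,4]<900: p=ce[i]+[300,325]; print(st[i],p,onz(s,*p,tcp[2]+.021))
```

```text
[0.61970103 0.13930298 0.15052227] 397.2116215640863
bore wrist [0.62157382 0.14198164 0.01749025] 0.0036663077558277777
[  8   7  30  26 602] [322.21760797 344.17774086] [0.619943   0.13915333 0.17152227]
```

```bash
python3 -m jog '{"linear":[[1,-0.2,-0.2],[2.2,-0.2,-0.2],[3.2,-0.2,-0.2],[3.7,-0.2,-0.2],[3.7,-0.2,-0.2],[3.7,-0.2,-0.2],[3.7,-0.2,-0.2],[3.7,-0.2,-0.2]],"twist":[0,0,0,0,0,0,0,0],"claw":[-1,-1,-1,-1,-1,-1,-1,-1]}'
python3 - <<'E'
from h import *
q=manip.sense();print(q['tcp_pos'],q['force'])
for n in ('scene','side','wrist'):
    s=snap(n,n+'5.png'); print(n,proj(s,[.6207,.1415,.075]).round(1),proj(s,q['tcp_pos']+[0,0,-.03]).round(1),proj(s,q['tcp_pos']+[0,0,-.008]).round(1))
c=lambda n,u,v,r:cv2.resize(dict(np.load(n+'.npz'))['pixels'][v-r:v+r,u-r:u+r,::-1],(390,390),interpolation=cv2.INTER_CUBIC)
cv2.imwrite('pics/c5.png',np.hstack([c('scene',465,290,30),c('side',328,150,30)]))
cv2.imwrite('pics/c5w.png',cv2.resize(dict(np.load('wrist.npz'))['pixels'][220:380,220:420,::-1],(800,600)))
E
```

```text
t: 6.1
tcp_pos: [0.6211, 0.1428, 0.1138]
tool_rot: [0.691, 0.152, -0.69, 0.153]
force: [-0.5, -0.5, -1.8]
finger_gap: 0.197
[0.62114697 0.14276658 0.11377883] [-0.54459967 -0.46647792 -1.76832774]
scene [465.2 297.3] [466.9 295.3] [469.5 289.5]
side [327.4 158.7] [327.4 154.9] [327.5 145.8]
wrist [324.2 280.3] [322.3 285.7] [322.3 306.8]
```

View pics/c5.png

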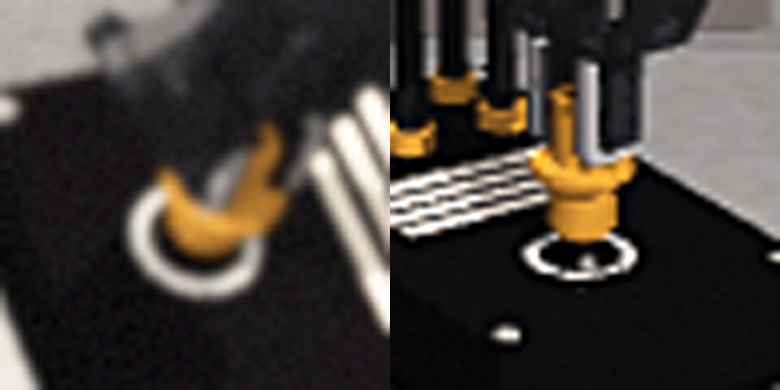

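View pics/c5w.png

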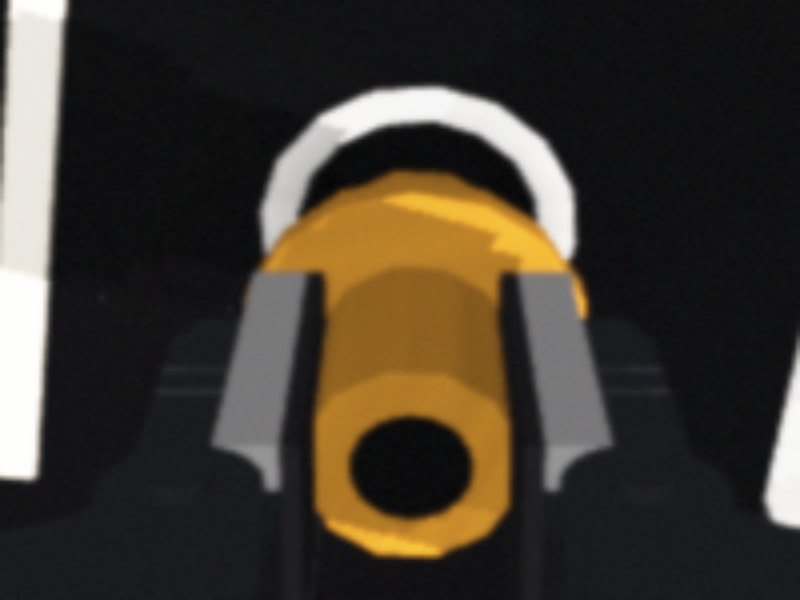

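Run:
```python
from h import *
q=manip.sense(); tcp=q['tcp_pos']; print(tcp)
w=dict(np.load('wrist.npz'))
u=np.array([.907,.42])
pi=onz(w,324.5,220+123/3.75,.075)[:2]; po=onz(w,324.5,220+87/3.75,.075)[:2]
print('bore from inner',pi-u*.0126,'outer-inner',np.linalg.norm(po-pi))
# top edge of shoulder in wrist (row 220+171/3.75), shoulder top z=tcp-.003, radius .018
ps=onz(w,220+412/4,220+171/3.75,tcp[2]-.003)[:2]; print('bushing from shoulder',ps-u*.018, 'tcp',tcp[:2])
for n in('scene','side'):
    s=dict(np.load(n+'.npz')); th=np.linspace(0,6.28,60)
    b=np.array([proj(s,[tcp[0]+.0098*np.cos(t),tcp[1]+.0098*np.sin(t),tcp[2]-.03]) for t in th]); print(n,'nose bbox pred',b.min(0),b.max(0))
    d=np.array([proj(s,[tcp[0]+.018*np.cos(t),tcp[1]+.018*np.sin(t),tcp[2]-.008]) for t in th]); print(n,'shoulder pred',d.min(0),d.max(0))
    h=cv2.cvtColor(s['pixels'],cv2.COLOR_RGB2HSV);m=cv2.inRange(h,(8,110,60),(25,255,255))
    k,l,st,c=cv2.connectedComponentsWithStats(m)
    for i in range(1,k):
        if st[i,4]>60 and abs(c[i][0]-(468 if n=='scene' else 327))<20 and 120<c[i][1]<310: print(st[i][:2],st[i][:2]+st[i][2:4]-1)
```

```text
[0.62099663 0.14278324 0.11386367]
bore from inner [0.62224145 0.14210112] outer-inner 0.004834666990624168
bushing from shoulder [0.62322315 0.14343651] tcp [0.62099663 0.14278324]
scene nose bbox pred [461.90460804 290.91526859] [471.95681069 299.52000928]
scene shoulder pred [460.17734644 281.51717451] [478.97146005 297.47453453]
[459 279] [479 299]
side nose bbox pred [323.0514837  153.13342944] [331.68993374 156.6582112 ]
side shoulder pred [319.39888436 142.69689864] [335.41924908 149.01199706]
[304 130] [318 140]
[319 133] [335 157]
[303 259] [319 282]
```

Against the ring, all three cameras put the nose 1 to 2 mm too far, towards +x/+y. I'll shift it back, lower the nose just into the mouth, and read the side forces.

```bash
python3 -m jog '{"linear":[[0,0.07,0.12],[0,0.07,0.12],[0.3,0.07,0.12],[0.6,0.07,0.12],[0.8,0.07,0.12],[1,0.07,0.12],[1.1,0.07,0.12],[1.1,0.07,0.12],[1.1,0.07,0.12]],"twist":[0,0,0,0,0,0,0,0,0],"claw":[-1,-1,-1,-1,-1,-1,-1,-1,-1]}'
python3 - <<'E'
from h import *
q=manip.sense();print(q['tcp_pos'],q['force'],q['ft_torque'])
for n in ('scene','side','wrist'): s=snap(n,n+'6.png')
c=lambda n,u,v,r:cv2.resize(dict(np.load(n+'.npz'))['pixels'][v-r:v+r,u-r:u+r,::-1],(390,390),interpolation=cv2.INTER_CUBIC)
cv2.imwrite('pics/c6.png',np.hstack([c('scene',465,290,30),c('side',328,150,30)]))
cv2.imwrite('pics/c6w.png',cv2.resize(dict(np.load('wrist.npz'))['pixels'][220:380,220:420,::-1],(600,480)))
E
```

```text
t: 7.0
tcp_pos: [0.6198, 0.1416, 0.1022]
tool_rot: [-0.69, -0.153, 0.691, -0.153]
force: [0.0, -0.4, -0.8]
finger_gap: 0.201
[0.6198253  0.14162356 0.10218139] [ 4.68376117e-04 -4.02393975e-01 -7.56366773e-01] [-0.02060906 -0.00994682  0.02053374]
```

View pics/c6.png

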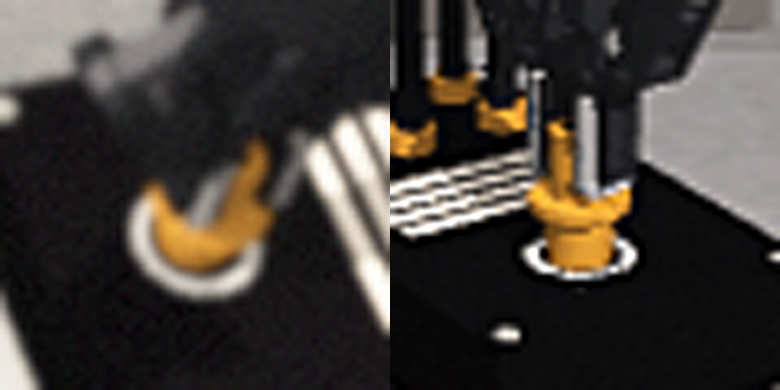

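View pics/c6w.png

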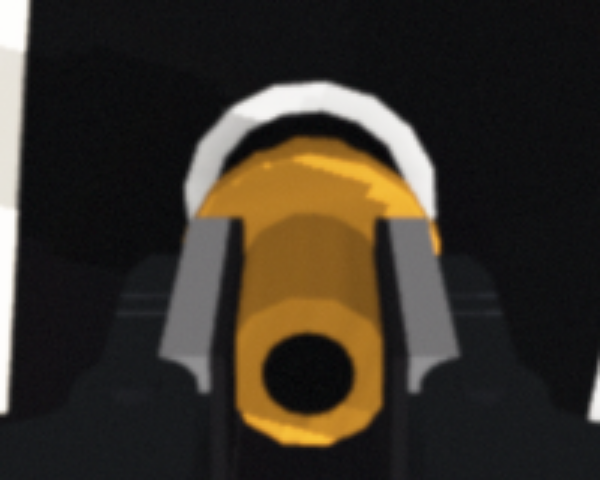

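No contact yet. The nose is inside the ring in all three views: both centres at column 580 in the side crop, and about 311 in the wrist crop. Going lower gently.

```bash
python3 -m jog '{"linear":[[0.1,0,0],[0.2,0,0],[0.3,0,0],[0.4,0,0],[0.4,0,0]],"twist":[0,0,0,0,0],"claw":[-1,-1,-1,-1,-1]}' 100
python3 -m jog '{"linear":[[0.1,0,0],[0.2,0,0],[0.2,0,0],[0.2,0,0]],"twist":[0,0,0,0],"claw":[-1,-1,-1,-1]}'
```

```text
t: 7.57
tcp_pos: [0.62, 0.1418, 0.0982]
tool_rot: [0.691, 0.153, -0.69, 0.152]
force: [1.1, 0.6, -0.9]
finger_gap: 0.194
t: 7.9
tcp_pos: [0.62, 0.1417, 0.0962]
tool_rot: [0.691, 0.153, -0.69, 0.152]
force: [0.3, 1.3, -2.4]
finger_gap: 0.199
```

```bash
python3 -m jog '{"linear":[[0.1,0,0],[0.2,0,0],[0.3,0,0],[0.3,0,0],[0.3,0,0]],"twist":[0,0,0,0,0],"claw":[-1,-1,-1,-1,-1]}'
python3 -m jog '{"linear":[[0.1,0,0],[0.2,0,0],[0.3,0,0],[0.3,0,0],[0.3,0,0]],"twist":[0,0,0,0,0],"claw":[-1,-1,-1,-1,-1]}'
```

```text
t: 8.32
tcp_pos: [0.6203, 0.1419, 0.0939]
tool_rot: [0.691, 0.153, -0.69, 0.152]
force: [0.0, 2.4, 2.8]
finger_gap: 0.195
t: 8.73
tcp_pos: [0.6205, 0.1419, 0.0915]
tool_rot: [0.691, 0.153, -0.69, 0.152]
force: [-0.9, 2.9, 8.2]
finger_gap: 0.195
```

```bash
python3 -m jog '{"linear":[[0.1,-0.04,-0.02],[0.2,-0.04,-0.02],[0.2,-0.04,-0.02],[0.2,-0.04,-0.02]],"twist":[0,0,0,0],"claw":[-1,-1,-1,-1]}'
python3 -m jog '{"linear":[[0.1,0,0],[0.2,0,0],[0.2,0,0],[0.2,0,0]],"twist":[0,0,0,0],"claw":[-1,-1,-1,-1]}'
```

```text
t: 9.07
tcp_pos: [0.6204, 0.1419, 0.089]
tool_rot: [0.691, 0.152, -0.69, 0.153]
force: [1.4, 0.9, 3.2]
finger_gap: 0.194
t: 9.4
tcp_pos: [0.6204, 0.1419, 0.0869]
tool_rot: [0.691, 0.152, -0.69, 0.153]
force: [-0.3, 1.0, 6.3]
finger_gap: 0.193
```

Run:
```python
from h import *
q=manip.sense();print(q['tcp_pos'],q['force'],q['ft_torque'])
s=snap('side','side7.png');w=snap('wrist')
a=cv2.resize(s['pixels'][115:185,290:360,::-1],(400,400),interpolation=cv2.INTER_CUBIC)
b=cv2.resize(w['pixels'][200:360,240:400,::-1],(400,400)); cv2.imwrite('pics/c7.png',np.hstack([a,b]))
```

```text
[0.62035845 0.1418695  0.08689031] [-0.31096501  1.0043418   6.2875581 ] [ 0.24012758  0.03549964 -0.01412848]
```

View pics/c7.png

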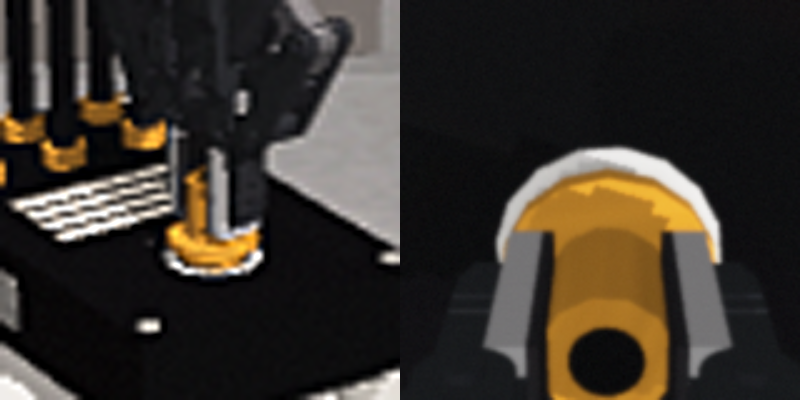

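The bushing is well down in the bore and square, with its shoulder a few mm above the ring. I'll press in small steps towards 20 to 23 N.

```bash
python3 -m jog '{"linear":[[0.1,0,0],[0.2,0,0],[0.2,0,0],[0.2,0,0]],"twist":[0,0,0,0],"claw":[-1,-1,-1,-1]}'
python3 -m jog '{"linear":[[0.1,0,0],[0.2,0,0],[0.2,0,0],[0.2,0,0]],"twist":[0,0,0,0],"claw":[-1,-1,-1,-1]}'
```

```text
t: 9.83
tcp_pos: [0.6205, 0.142, 0.0855]
tool_rot: [0.691, 0.152, -0.69, 0.153]
force: [-1.1, 0.5, 10.1]
finger_gap: 0.195
t: 10.17
tcp_pos: [0.6207, 0.1421, 0.0837]
tool_rot: [0.691, 0.152, -0.69, 0.153]
force: [-1.8, 2.2, 10.0]
finger_gap: 0.194
```

```bash
python3 -m jog '{"linear":[[0.1,0,0],[0.2,0,0],[0.2,0,0],[0.2,0,0]],"twist":[0,0,0,0],"claw":[-1,-1,-1,-1]}'
python3 -m jog '{"linear":[[0.1,0,0],[0.1,0,0],[0.1,0,0]],"twist":[0,0,0],"claw":[-1,-1,-1]}'
```

```text
t: 10.5
tcp_pos: [0.6207, 0.1421, 0.0819]
tool_rot: [0.691, 0.152, -0.69, 0.153]
force: [-0.7, 1.9, 11.1]
finger_gap: 0.193
t: 10.75
tcp_pos: [0.6207, 0.1421, 0.0811]
tool_rot: [0.691, 0.152, -0.69, 0.153]
force: [-0.9, 1.4, 12.4]
finger_gap: 0.192
```

```bash
python3 -m jog '{"linear":[[0.1,0,0],[0.15,0,0],[0.15,0,0],[0.15,0,0]],"twist":[0,0,0,0],"claw":[-1,-1,-1,-1]}'
python3 -m jog '{"linear":[[0.1,0,0],[0.15,0,0],[0.15,0,0],[0.15,0,0]],"twist":[0,0,0,0],"claw":[-1,-1,-1,-1]}'
```

```text
t: 11.08
tcp_pos: [0.6208, 0.142, 0.0797]
tool_rot: [0.691, 0.152, -0.69, 0.153]
force: [-1.8, 1.3, 12.8]
finger_gap: 0.195
t: 11.42
tcp_pos: [0.6208, 0.142, 0.0787]
tool_rot: [0.691, 0.152, -0.69, 0.153]
force: [-2.5, 1.3, 16.1]
finger_gap: 0.196
```

```bash
python3 -m jog '{"linear":[[0.05,0,0],[0.1,0,0],[0.1,0,0],[0.1,0,0]],"twist":[0,0,0,0],"claw":[-1,-1,-1,-1]}'
python3 - <<'E'
from h import *
q=manip.sense();print(q['tcp_pos'],q['force'],q['ft_torque'])
s=snap('side','side8.png');w=snap('wrist')
a=cv2.resize(s['pixels'][125:175,300:350,::-1],(400,400),interpolation=cv2.INTER_CUBIC)
b=cv2.resize(w['pixels'][200:360,240:400,::-1],(400,400)); cv2.imwrite('pics/c8.png',np.hstack([a,b]))
E
```

```text
t: 11.75
tcp_pos: [0.6208, 0.142, 0.078]
tool_rot: [0.691, 0.152, -0.69, 0.153]
force: [-3.0, 1.0, 16.7]
finger_gap: 0.192
[0.62083603 0.14198956 0.07801619] [-3.01856121  0.99911488 16.66995796] [0.41495265 0.53186059 0.00840458]
```

View pics/c8.png

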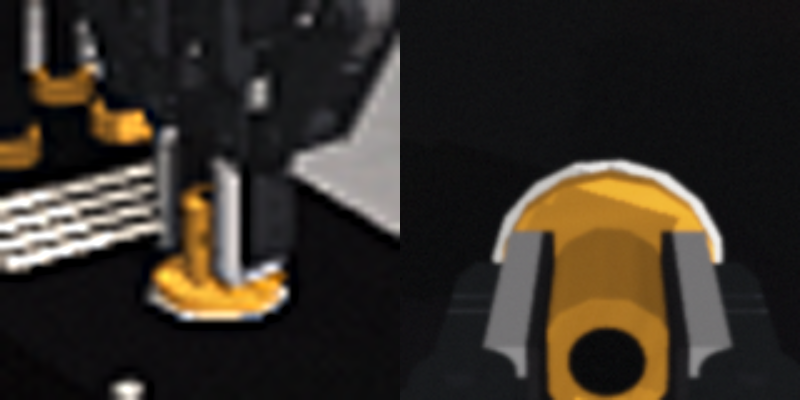

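```bash
python3 -m jog '{"linear":[[0.05,0,0],[0.1,0,0],[0.1,0,0],[0.1,0,0]],"twist":[0,0,0,0],"claw":[-1,-1,-1,-1]}'
python3 -m jog '{"linear":[[0.05,0,0],[0.05,0,0],[0.05,0,0]],"twist":[0,0,0],"claw":[-1,-1,-1]}'
```

```text
t: 12.18
tcp_pos: [0.6208, 0.142, 0.0774]
tool_rot: [0.691, 0.152, -0.69, 0.153]
force: [-3.9, 0.9, 20.2]
finger_gap: 0.195
t: 12.43
tcp_pos: [0.6208, 0.142, 0.077]
tool_rot: [0.691, 0.152, -0.69, 0.153]
force: [-3.4, 0.2, 20.2]
finger_gap: 0.195
```

```bash
python3 -m jog '{"linear":[[0.05,0,0],[0.05,0,0],[0.05,0,0]],"twist":[0,0,0],"claw":[-1,-1,-1]}'
python3 - <<'E'
from h import *
fs=[]
for n in ('side','wrist','side','wrist'):
    w=snap(n); q=manip.sense(); fs.append(q['force'])
print(np.mean(fs,0),q['tcp_pos'])
cv2.imwrite('pics/c9.png',cv2.resize(w['pixels'][240:320,270:370,::-1],(800,600),interpolation=cv2.INTER_CUBIC))
E
```

```text
t: 12.68
tcp_pos: [0.6209, 0.142, 0.0767]
tool_rot: [0.691, 0.152, -0.69, 0.153]
force: [-3.3, -0.2, 20.6]
finger_gap: 0.193
[-2.92157761  0.65063905 20.64854682] [0.62084239 0.14198888 0.07671617]
```

View pics/c9.png

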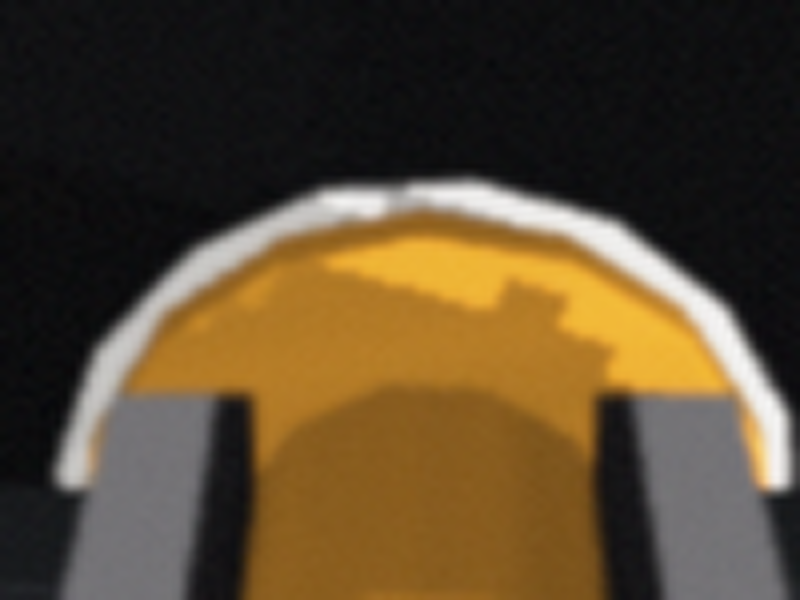

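```bash
python3 -m jog '{"linear":[[-0.1,0,0],[-0.2,0,0],[-0.3,0,0],[-0.4,0,0],[-0.5,0,0],[-0.5,0,0],[-0.5,0,0]],"twist":[0,0,0,0,0,0,0],"claw":[-1,-1,-1,-1,-1,-1,-1]}'
```

```text
t: 13.47
tcp_pos: [0.6208, 0.142, 0.0801]
tool_rot: [0.691, 0.152, -0.69, 0.153]
force: [-1.3, 0.5, 12.5]
finger_gap: 0.195
```

Unloading follows the nest's spring rate of about 2.4 N/mm, so the shoulder moves with the deck and is home. I'll ease further, then let go.

```bash
python3 -m jog '{"linear":[[-0.1,0,0],[-0.2,0,0],[-0.3,0,0],[-0.35,0,0],[-0.35,0,0],[-0.35,0,0]],"twist":[0,0,0,0,0,0],"claw":[-1,-1,-1,-1,-1,-1]}'
```

```text
t: 13.97
tcp_pos: [0.6207, 0.142, 0.0825]
tool_rot: [0.691, 0.152, -0.69, 0.153]
force: [0.5, 0.9, 7.1]
finger_gap: 0.193
```

```bash
python3 -m jog '{"linear":[[-0.1,0,0],[-0.1,0,0],[-0.1,0,0],[-0.1,0,0],[-0.1,0,0],[-0.1,0,0],[-0.1,0,0]],"twist":[0,0,0,0,0,0,0],"claw":[-1,-0.2,0.2,0.2,0.2,0.2,0.2]}' 
python3 -m jog '{"linear":[[-1,0,0],[-3,0,0],[-6,0,0],[-9,0,0],[-12,0,0],[-12,0,0],[-12,0,0],[-12,0,0]],"twist":[0,0,0,0,0,0,0,0],"claw":[0.2,0.2,0.2,0.2,0.2,0.2,0.2,0.2]}'
python3 - <<'E'
from h import *
for n in ('scene','side','wrist'): s=snap(n,n+'10.png'); print(n,proj(s,[.6205,.142,.075]).round(1))
c=lambda n,u,v,r:cv2.resize(dict(np.load(n+'.npz'))['pixels'][v-r:v+r,u-r:u+r,::-1],(390,390),interpolation=cv2.INTER_CUBIC)
cv2.imwrite('pics/c10.png',np.hstack([c('scene',465,290,30),c('side',328,150,30)]))
E
```

```text
t: 14.55
tcp_pos: [0.6195, 0.1419, 0.0824]
tool_rot: [-0.69, -0.153, 0.691, -0.152]
force: [-0.1, -0.1, -0.1]
finger_gap: 0.599
t: 15.22
tcp_pos: [0.6194, 0.142, 0.2031]
tool_rot: [-0.69, -0.153, 0.691, -0.153]
force: [-0.4, 0.0, -1.1]
finger_gap: 0.598
scene [465.5 297.2]
side [327.2 158.7]
wrist [323.5 228. ]
```

View pics/c10.png

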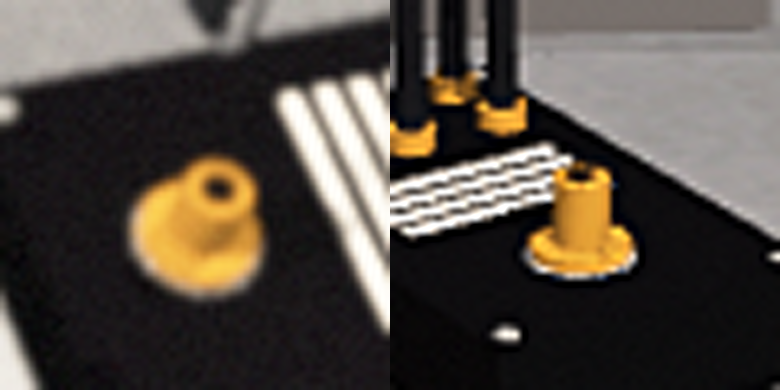

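View pics/wrist10.png

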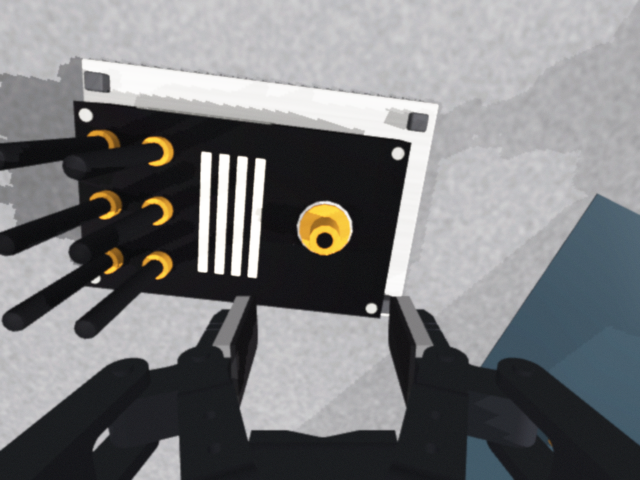

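The shoulder looks to sit on the ring. But the unloading slope alone doesn't prove it is home, so I'll measure its height: neck top by triangulation, and an enlarged wrist view.

Run:
```python
from h import *
D={n:dict(np.load(n+'.npz')) for n in('scene','side','wrist')}
w=D['wrist']; cv2.imwrite('pics/c11.png',cv2.resize(w['pixels'][193:263,278:371,::-1],(800,600),interpolation=cv2.INTER_CUBIC))
def hole(s,u0,u1,v0,v1,t):
    g=s['pixels'][v0:v1,u0:u1].max(axis=2).astype(float); wt=np.clip(t-g,0,None); 
    k,l,st,c=cv2.connectedComponentsWithStats((wt>0).astype('uint8'))
    i=np.argmin([np.hypot(*(c[j]-[(u1-u0)/2,(v1-v0)/2])) if j else 99 for j in range(k)])
    yy,xx=np.where(l==i); ww=wt[yy,xx]; return np.array([(xx*ww).sum()/ww.sum()+u0,(yy*ww).sum()/ww.sum()+v0]),len(xx)
p={'scene':hole(D['scene'],463,474,284,294,120),'side':hole(D['side'],322,334,141,151,120),'wrist':hole(w,314,335,231,249,80)}
print(p)
for z in (.104,.106):
  for n in p: print(n,z,onz(D[n],*p[n][0],z).round(4))
def tri(ns):
    A=[];B=[]
    for n in ns:
        o,d=ray(D[n],*p[n][0]); P=np.eye(3)-np.outer(d,d); A.append(P);B.append(P@o)
    return np.linalg.solve(sum(A),sum(B))
print(tri(['scene','side']),tri(['scene','wrist']),tri(['side','wrist']))
```

```text
{'scene': (array([468.10569106, 288.52845528]), 8), 'side': (array([328.9402248 , 143.95401907]), 63), 'wrist': (array([324.23928107, 240.03432222]), 175)}
scene 0.104 [0.6181 0.1407 0.104 ]
side 0.104 [0.6283 0.1565 0.104 ]
wrist 0.104 [0.6207 0.1416 0.104 ]
scene 0.106 [0.6194 0.1401 0.106 ]
side 0.106 [0.6271 0.1519 0.106 ]
wrist 0.106 [0.6213 0.1419 0.106 ]
[0.62323014 0.13837294 0.11193106] [0.62008173 0.14097047 0.10535281] [0.62343338 0.1422059  0.110524  ]
```

View pics/c11.png

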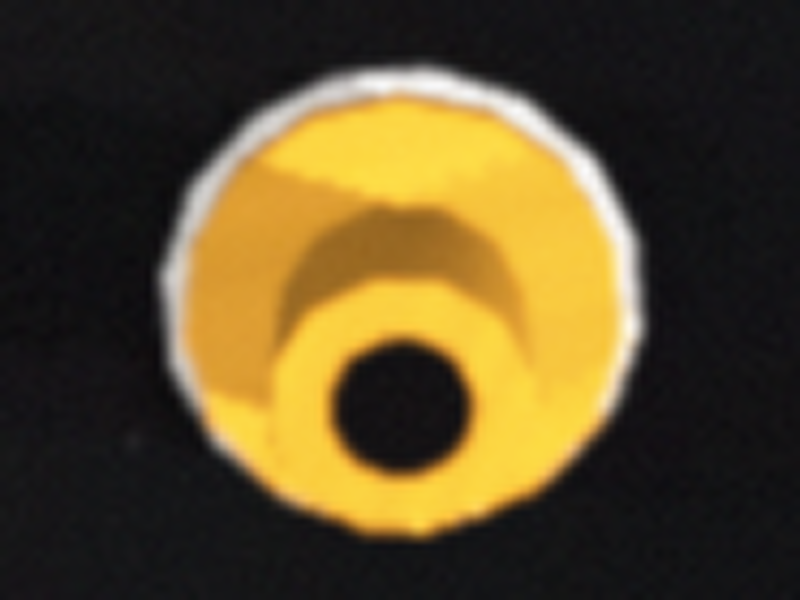

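The ring's outer radius is about 20 mm, so a bright rim showing all round is normal. The side-view hole merged with the dark background, so that triangulation is unusable. I'll touch the neck top with shut fingers, which should meet it at z=0.104 if home, and press steadily from there if it stands proud.

```bash
python3 -m jog '{"linear":[[0,0,-0.1],[0,0,-0.1],[0,0,-0.1],[0,0,-0.1],[2,0,-0.1],[5,0,-0.1],[7.5,0,-0.1],[9,0,-0.1],[9.3,0,-0.1],[9.3,0,-0.1],[9.3,0,-0.1]],"twist":[0,0,0,0,0,0,0,0,0,0,0],"claw":[-1,-1,-1,-1,-1,-1,-1,-1,-1,-1,-1]}'
python3 - <<'E'
from h import *
f=[]
for n in ('wrist','side','wrist','side'): s=snap(n,n+'12.png'); f.append(manip.sense()['force'])
print(np.mean(f,0),manip.sense()['tcp_pos'],manip.sense()['finger_gap'])
w=dict(np.load('wrist.npz'));cv2.imwrite('pics/c12.png',np.hstack([cv2.resize(s['pixels'][110:180,290:360,::-1],(400,400)),cv2.resize(w['pixels'][200:400,220:420,::-1],(400,400))]))
E
```

```text
t: 16.28
tcp_pos: [0.6215, 0.1425, 0.1105]
tool_rot: [0.691, 0.152, -0.69, 0.153]
force: [-0.7, 0.6, 0.5]
finger_gap: 0.0
[-0.09823629  0.3435855  -0.15024209] [0.62179037 0.14255235 0.11135068] 0.002356777262769495
```

View pics/c12.png

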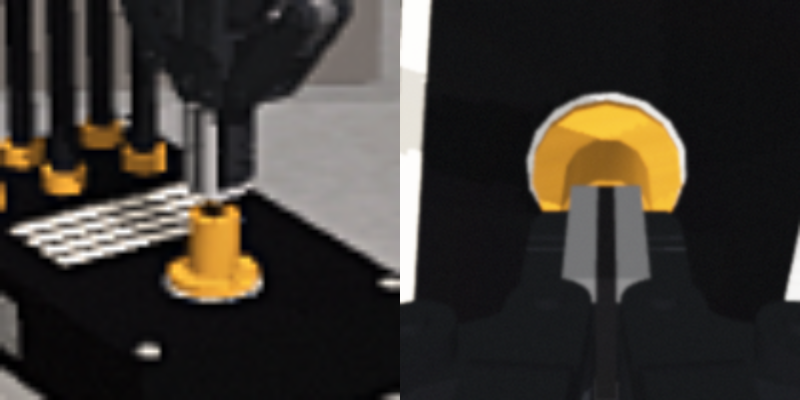

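```bash
python3 -m jog '{"linear":[[0.2,0,0],[0.4,0,0],[0.4,0,0],[0.4,0,0]],"twist":[0,0,0,0],"claw":[-1,-1,-1,-1]}'
for i in 1 2 3 4; do python3 -m jog '{"linear":[[0.05,0,0],[0.1,0,0],[0.1,0,0]],"twist":[0,0,0],"claw":[-1,-1,-1]}' | grep -E 'pos|force'; done
```

```text
t: 16.82
tcp_pos: [0.6207, 0.1425, 0.1058]
tool_rot: [-0.69, -0.153, 0.691, -0.152]
force: [0.5, 0.5, -0.3]
finger_gap: -0.003
tcp_pos: [0.6207, 0.1425, 0.1047]
force: [-0.2, 0.6, 0.1]
tcp_pos: [0.621, 0.1424, 0.1042]
force: [-0.7, -0.9, 2.4]
tcp_pos: [0.621, 0.1424, 0.1033]
force: [-0.6, -1.0, 5.1]
tcp_pos: [0.621, 0.1424, 0.1026]
force: [-2.5, -0.7, 7.0]
```

Contact at z≈0.104, as expected for home. I'll press once more to about 21 N to be sure it is seated.

```bash
python3 -m jog '{"linear":[[0.07,0,0],[0.14,0,0],[0.21,0,0],[0.28,0,0],[0.35,0,0],[0.35,0,0]],"twist":[0,0,0,0,0,0],"claw":[-1,-1,-1,-1,-1,-1]}'
```

```text
t: 18.32
tcp_pos: [0.6211, 0.1424, 0.1002]
tool_rot: [0.691, 0.152, -0.69, 0.153]
force: [-3.0, -0.7, 12.6]
finger_gap: 0.0
```

```bash
python3 -m jog '{"linear":[[0.07,0,0],[0.14,0,0],[0.2,0,0],[0.2,0,0]],"twist":[0,0,0,0],"claw":[-1,-1,-1,-1]}'
```

```text
t: 18.65
tcp_pos: [0.6211, 0.1423, 0.0989]
tool_rot: [0.691, 0.152, -0.69, 0.153]
force: [-4.4, -1.5, 16.0]
finger_gap: 0.003
```

```bash
python3 -m jog '{"linear":[[0.07,0,0],[0.14,0,0],[0.2,0,0],[0.2,0,0]],"twist":[0,0,0,0],"claw":[-1,-1,-1,-1]}'
```

```text
t: 18.98
tcp_pos: [0.6211, 0.1423, 0.0975]
tool_rot: [0.691, 0.152, -0.69, 0.153]
force: [-5.6, -1.3, 19.0]
finger_gap: -0.0
```

```bash
python3 -m jog '{"linear":[[0.05,0,0.03],[0.1,0,0.03],[0.1,0,0.03],[0.1,0,0.03]],"twist":[0,0,0,0],"claw":[-1,-1,-1,-1]}'
python3 -m jog '{"linear":[[-0.1,0,0],[-0.2,0,0],[-0.3,0,0],[-0.4,0,0],[-0.5,0,0],[-0.6,0,0],[-0.7,0,0],[-0.8,0,0],[-0.8,0,0]],"twist":[0,0,0,0,0,0,0,0,0],"claw":[-1,-1,-1,-1,-1,-1,-1,-1,-1]}'
python3 -m jog '{"linear":[[-0.05,0,0],[-0.1,0,0],[-0.1,0,0]],"twist":[0,0,0],"claw":[-1,-1,-1]}'
```

```text
t: 19.32
tcp_pos: [0.6211, 0.1423, 0.097]
tool_rot: [0.691, 0.152, -0.69, 0.153]
force: [-5.6, -0.6, 20.1]
finger_gap: 0.003
t: 20.07
tcp_pos: [0.6211, 0.1423, 0.1026]
tool_rot: [0.691, 0.152, -0.69, 0.153]
force: [-0.4, -1.4, 6.3]
finger_gap: 0.001
t: 20.32
tcp_pos: [0.6211, 0.1423, 0.1032]
tool_rot: [0.691, 0.152, -0.69, 0.153]
force: [-0.0, -0.3, 5.5]
finger_gap: -0.002
```

Heights and forces match on the way down and on the way up, so the bushing didn't move any further. It was already home. Withdrawing for a last check.

```bash
python3 -m jog '{"linear":[[-1,0,0],[-3,0,0],[-6,0,0],[-9,0,0],[-12,0,0],[-12,0,0],[-12,0,0],[-12,0,0]],"twist":[0,0,0,0,0,0,0,0],"claw":[-1,-1,-1,-1,-1,-1,-1,-1]}'
python3 - <<'E'
from h import *
for n in ('scene','side','wrist'): s=snap(n,n+'13.png')
w=s;cv2.imwrite('pics/c13.png',np.hstack([cv2.resize(dict(np.load('side.npz'))['pixels'][110:180,290:360,::-1],(390,390),interpolation=cv2.INTER_CUBIC),cv2.resize(w['pixels'][180:280,270:370,::-1],(390,390))]))
E
```

```text
t: 20.98
tcp_pos: [0.6198, 0.1424, 0.2219]
tool_rot: [-0.69, -0.153, 0.691, -0.152]
force: [0.2, 0.9, 0.2]
finger_gap: -0.002
```

View pics/c13.png

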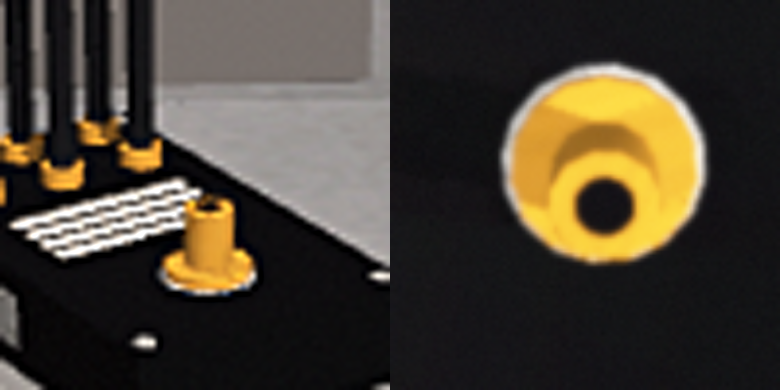

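View pics/scene13.png

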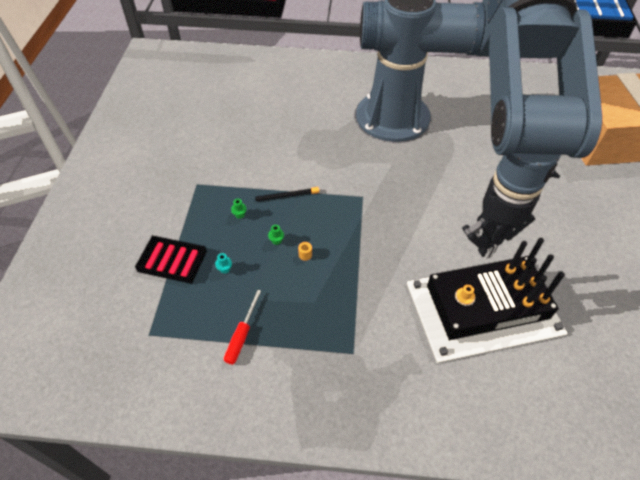

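The bushing stands square, centred in its ring at scene (465,295), and the gripper is clear. The spacer, screwdriver, antenna, tray and look-alikes are where they started.

```bash
python3 -c "
from station import manip
print(manip.sign_off())"
```

```text
the job is handed in; nothing more can be done
None
```

I pressed the brass bushing nose down into the bore until its shoulder was home, let go of it and handed the job in at about 21 s. No verdict came back.

**Pressing:** I picked it up by the neck and pressed in small steps to about 21 N at the wrist. I then released it and pressed its top again with shut fingers to about 20 N. The bank sank about 7 mm by my estimate, under the 9.5 mm limit.

**Last checks:**
- **Height:** the neck top met the fingers at z ≈ 0.104 m, the height expected when home, to within about 0.5 mm. The second press did not seat it any deeper.
- **Position:** the side and wrist pictures show it square and centred in the ring, with the gripper clear.
- **Other things:** nothing else had visibly moved in the scene picture.

**Checks that failed or disagreed:**
- Triangulating the neck top from the side view failed, because its dark hole merged with the background.
- The cameras differed by 2 to 3 mm on where the bore is, so I centred the bushing on its ring as seen within each view.
- The force reading while easing off did not by itself prove the shoulder was home, so I added the touch check.

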